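Lever up a marble mortar until its spring chock slides in

TASK

Take the pry bar, slide its flat tip over the fulcrum block and under the front edge of the heavy marble mortar's foot until it seats against the foot strip behind, and lever the mortar up gently, no higher than it takes for the brass spring chock to slide in fully beneath the edge. Then let the mortar down softly onto the chock, draw the bar out and lay it flat on the bare slate ledge. Move the mortar with the bar only, never with the hand, and leave the other things where they are.

Things in the scene. Friction and masses are not known exactly. Their poses are not given: they have to be found in the camera images.
- stand: Fixed dark wooden board 250 x 200 x 12 mm on the ledge, under fulcrum, chock and mortar. +x (level) is the way the bar goes in under the mortar, z up. Origin at ledge level below the middle of the mortar's front edge as it stands at the start; board from x -75 to +175, y -100 to +100 mm. A fixed wooden housing up to 38 mm above the ledge stands behind the chock at x -56 to -68, y -45 to -81 mm.
- fulcrum_foot (a point): Point of the stand (-50, 0, 12 mm) at the board's top, below the fulcrum's ridge. Fixed wooden block, 22 mm long in x; rounded ridge (radius 8 mm) along the stand's y, 26 mm wide between two cheeks 8 mm thick and 10 mm higher than the ridge. The ridge's top is 20 to 30 mm above this point (32 to 42 above the ledge): it differs each time and is not measured, so feel or see it.
- mortar: Loose white marble mortar, 2 to 3.4 kg: foot plate 150 (x) x 170 (y) x 28 mm, its underside 24 mm above the board on two cross strips 150 mm wide at x 36 to 70 and x 115 to 145 mm; bowl 120 mm wide on top, 112 mm high in all. Origin at board level (12 mm above the ledge) below the middle of the front edge; +x to the rear, z up; starts aligned with the stand. Levered, it pivots on x = 145 mm.
- mortar_lip (a point): Middle of the foot's lower front edge: (0, 0, 24 mm) in the mortar's frame, 36 mm above the ledge at the start. Below it is a slot 24 mm high and 36 mm deep, closed behind by the front strip. It must rise about 14 mm for the chock to get fully in, and never more than 18 mm (54 mm above the ledge).
- chock (a joint): Slide (m) of the brass spring chock, a block 24 x 26 x 36 mm on the board at y = -63 mm of the stand. A spring of about 3 N presses it along the stand's +x against the mortar's front face (reads about 0.0025 at the start); once the edge is high enough it slides in beneath by itself within about half a second; 0.0185 is fully in, and it stays in.
- chock_nose (a point): Top of the chock's face that looks to the mortar, 48 mm above the ledge.
- bar: Loose pry bar, 0.35 kg, 290 mm long, lying flat on the ledge. Straight flat steel blade 140 x 18 x 7 mm (from x = 40 to 180 mm, tip at +x) and dark wooden handle 150 mm long, 22 x 22 mm (from x = -110 to 40 mm); undersides of both flush. Origin on the underside near the centre of mass; +x towards the tip, z up.
- bar_tip (a point): End of the blade: (180, 0, 3.5 mm) in the bar's frame.
- rack: Bystander: bamboo rack 250 x 85 mm with three glass cupping jars standing mouth-down, 74 mm high; origin at the centre of its underside.
- stone: Bystander: jade massage stone 90 x 45 x 16 mm; origin at the centre of its underside.
- case: Bystander: flat brass needle case with cap, 130 x 38 x 18 mm; origin at the centre of its underside.
- bottle: Bystander: squat brown medicine bottle with cork, 72 mm diameter, 98 mm high; origin at the centre of its underside.

How it is judged (in metres and radians):
On the way, in this order (a step that is already met when the one before it is completed fails the run):
1. the bar's tip is under the mortar's front edge, at least 25 mm in, lying over the fulcrum (x of bar_tip in the frame of mortar above 0.025 m and z of bar_tip in the frame of mortar below 0.024 m and y of bar_tip in the frame of mortar between -0.03 and 0.03 m), for 0.1 s.
2. the bar carries the mortar with its front edge raised by at least 8 mm (height (world z) of mortar_lip above 0.044 m and contact force between bar and mortar above 4 N), for 0.1 s.
3. the chock is fully in and carries the mortar, the bar no longer does (value of joint chock above 0.014 m and contact force between chock and mortar above 4 N and contact force between bar and mortar below 2 N), for 0.2 s.
At the end, for the whole second after the job is handed in: Chock in by over 14 mm and carrying the mortar, front edge over 46 mm above the ledge; mortar at rest within 12 mm and 0.06 rad of its place on the stand; bar still and flat on the slate (underside under 6 mm up, tilt under 0.05 rad), off the board, not touching the mortar (value of joint chock above 0.014 m and contact force between chock and mortar above 4 N and height (world z) of mortar_lip above 0.046 m and linear speed of each of mortar, bar below 0.01 m/s and horizontal distance between mortar and stand below 0.012 m and angle between the y axis of mortar and the y axis of stand, either way round below 0.06 rad and height (world z) of bar below 0.006 m and angle between bar's own z axis and vertical below 0.05 rad and contact force between bar and mortar below 0.1 N).
It fails at once if the mortar's front edge is raised more than 18 mm (height (world z) of mortar_lip above 0.0545 m).
It fails at once if the bar is rammed into the mortar or the mortar jerked (over 45 N between them) (contact force between bar and mortar above 45 N).
It fails at once if the mortar is dropped on the chock (over 60 N between them) (contact force between chock and mortar above 60 N).
It fails at once if the robot itself touches the mortar or the chock (contact force between any of the arm, the fingers and mortar above 1 N or contact force between the fingers and chock above 1 N).
It fails at once if a bystander is moved by more than 20 mm (distance of any of rack, stone, case, bottle from where it was at the start of the episode above 0.02 m).
It also fails if it takes over 61 s, if anything falls off the work surface, if the arm or the gripper's body presses on something with over 40 N, if the wrist force passes 120 N, or if a joint passes its speed limit or range.

ROBOT

A 6-joint arm with a two-finger parallel gripper is mounted at the origin on the work surface. World frame = base frame: x ahead of the robot, y to its left, z up, the work surface at z = 0. Lengths are in mm, angles in rad, forces in N, time in s.
With the tool pointing down it reaches from about 350 to 875 mm from the base axis. Payload 4.2 kg.
Tool frame: the origin (TCP) lies at the very end of the fingers, on their centre line; the grasp point (between the pads) lies 19 mm behind it; z points along the fingers, y is the line along which they close (so a half turn about z gives the same grasp; the last joint's range is limited). The gripper opens to 85 mm and grips with 20 to 120 N. Pads are 22 mm wide; open, the fingers measure 114 mm over their backs; the gripper's body (76 mm by 85 mm) begins 54 mm behind the grasp point. The pads swing forward as they close: fully open they stand 13 mm farther back than shut.
Start: joints at [-1.012, 0.385, 0.008, 0, -1.194, -0.259], TCP at [184.596, -597.096, 231.312] pointing down, gripper open.
Joint ranges: [-3.14, 3.14], [-1.21, 2.06], [-1.07, 1.41], [-3.16, 2.05], [-2.99, -0.16], [-3.1, 3.1]. Speed limits (rad/s): [2.79, 2.79, 3.14, 3.14, 3.14, 3.14].

INTERFACE

Orientations are given as a unit quaternion [x, y, z, w].
In Python, from bench import arm, optics gives the robot as it stands. The module is installed in compiled form; this text tells all that it offers.
- The arm moves only by the tool step_arm, never from a script. Its argument "motion" is a list of rows, each an object with "dr": the turn, a rotation vector about the tool's x, y, z in units of 8 degrees (1.0 is 8 degrees), a list of three; "slide": the shift along the tool's x, y, z in mm, a list of three; "jaw": the finger opening in mm, from 0 to 85.4. A call has exactly 8 rows; each row is the pose to reach, as a shift and turn from the pose commanded when the call began, along the tool's axes at that moment; what a row does not reach only later rows make up. A row lasts 1/8 s, in which the tool goes at most 62.5 mm and 10.7 degrees, less where a joint would pass 70% of its speed; a pose out of reach is approached as far as the arm can. A call with a gripper value outside its range is refused whole. The fingers move at their own pace and stop on an object; the grip force is fixed at half the most. Time passes only in rows, so rows that repeat a pose let the fingers close, or fill a call up. It gives the time, the measured TCP pose, the force, the opening and the grip force at its end, in the units of the state.
- arm.read_state(): the state, without advancing time (a new reading comes with each control period).
- optics.get_image(name): name is "scene" or "top" or "wrist"; returns the picture (420x560x3 uint8, blue, green, red); there is no depth.
- optics.camera_info(name): a dict with "camera_matrix" (3x3 intrinsics, pixels), "view" (4x4, takes a point from world to camera coordinates); the wrist camera has in their place "T_tool_cam" (4x4, takes a point from camera to tool coordinates, whose origin is the TCP and whose axes are the flange's). Camera axes: x right, y up, looking along -z (the intrinsics and any distortion apply to the point x, -y, -z); pixel columns grow to the right and rows downward; lengths in mm; the calibration is good to about 2 mm. A picture is of the moment at which its call begins: read the wrist's pose just before it. camera_info takes no time and is no camera call.
- arm.job_done(): hands the job in; it is judged then, once.
The state is a dict: "clock": time; "joints": joint angles; "joint_vel": joint speeds; "joint_efforts": joint torques, N m; "position": TCP position; "ee_rot": TCP orientation; "contact_force": force on the tool from outside, world axes, zero at the start; "wrist_torque": the same for the moment, N m; "gripper_width": finger opening in mm; "grasp_force": force on a finger pad.
Only numpy, scipy, OpenCV 4.12 (cv2) and the standard library are available. Lean on these libraries where they do the work, as an engineer would, in place of code of your own. Each camera call takes 0.05 s, during which the arm holds its last target. There are 200 camera calls.

## Working session

There is one attempt and no reset: what is moved stays moved. The work goes in short steps, Python scripts to look and compute and a tool call to move; the robot and the scene stay as the last step left them, time stands still between calls to the robot, and variables do not carry over. Pictures are saved under pics/ and viewed, at most 10 in all, crops included, and the job is handed in when it is done.

Besides the shell and the picture viewer there is one more tool, called by a JSON object that holds its "name" and its "arguments", one argument or row to a line. step_arm: Moves the arm, as the interface text tells. Its arguments: {"type":"object","properties":{"motion":{"type":"array","items":{"type":"object","properties":{"dr":{"type":"array","items":{"type":"number"}},"slide":{"type":"array","items":{"type":"number"}},"jaw":{"type":"number"}}}}},"required":["motion"]}

```bash
mkdir -p pics
python3 - <<'E'
from bench import arm, optics
import cv2
print(arm.read_state())
for n in("scene","top","wrist"):
    i=optics.camera_info(n);print(n,i)
    im=optics.get_image(n);cv2.imwrite(f"pics/{n}0.png",im)
a=cv2.imread("pics/top0.png");cv2.imwrite("pics/top0b.png",cv2.resize(a,(800,600),interpolation=cv2.INTER_CUBIC))
a=cv2.imread("pics/scene0.png");cv2.imwrite("pics/scene0b.png",cv2.resize(a,(800,600),interpolation=cv2.INTER_CUBIC))
E
```

```text
{'clock': 0.0, 'joints': array([-1.01241153e+00,  3.85533733e-01,  6.64664119e-03, -5.06975191e-04,
       -1.19400323e+00, -2.58625296e-01]), 'joint_vel': array([-1.34621143e-03, -1.96606390e-03,  4.82749765e-04,  9.36879998e-05,
       -1.96860162e-04,  2.54082570e-04]), 'joint_efforts': array([-9.63052230e-05, -3.92285371e+01,  1.88396412e+01,  4.18624789e+00,
       -4.74548302e-03,  5.24226976e-06]), 'position': array([ 184.42223115, -596.56510222,  230.24232448]), 'ee_rot': array([-1.49226680e-01,  9.88802430e-01,  1.05443933e-03, -1.99686782e-04]), 'contact_force': array([ 0.46472728,  0.10468203, -0.98656198]), 'wrist_torque': array([ 0.00708384, -0.0191249 ,  0.06175002]), 'grasp_force': 0.0, 'gripper_width': 85.32930323080834}
scene {'camera_matrix': array([[475.38478566,   0.        , 281.79107586],
       [  0.        , 475.38478566, 210.97520299],
       [  0.        ,   0.        ,   1.        ]]), 'view': array([[ 7.67876806e-01,  6.40431783e-01,  1.45719658e-02,
        -4.51719106e+02],
       [-5.34072823e-01,  6.27460023e-01,  5.66621690e-01,
         2.59136069e+0
[... 537 characters left out ...]
 [-1.62404898e-01, -1.17427866e-03,  9.86723502e-01,
        -9.52696403e+02],
       [ 0.00000000e+00,  0.00000000e+00,  0.00000000e+00,
         1.00000000e+00]])}
wrist {'camera_matrix': array([[347.97356016,   0.        , 280.60383445],
       [  0.        , 347.97356016, 208.09781376],
       [  0.        ,   0.        ,   1.        ]]), 'T_tool_cam': array([[ 4.62021416e-04,  9.50041835e-01,  3.12122250e-01,
         8.00930162e+01],
       [ 9.99998309e-01,  1.16664659e-04, -1.83536080e-03,
        -6.65705473e-01],
       [-1.78008318e-03,  3.12122570e-01, -9.50040174e-01,
        -1.43555911e+02],
       [ 0.00000000e+00,  0.00000000e+00,  0.00000000e+00,
         1.00000000e+00]])}
```

View pics/top0b.png

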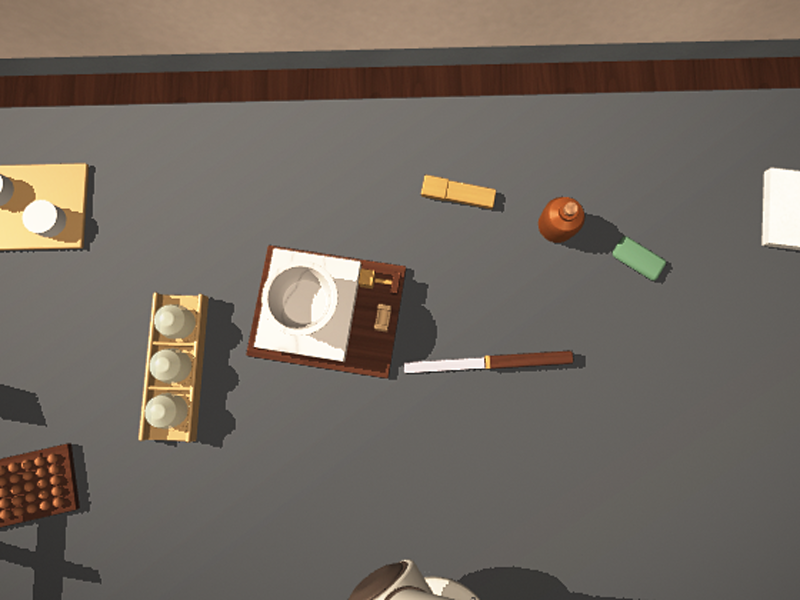

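View pics/scene0b.png

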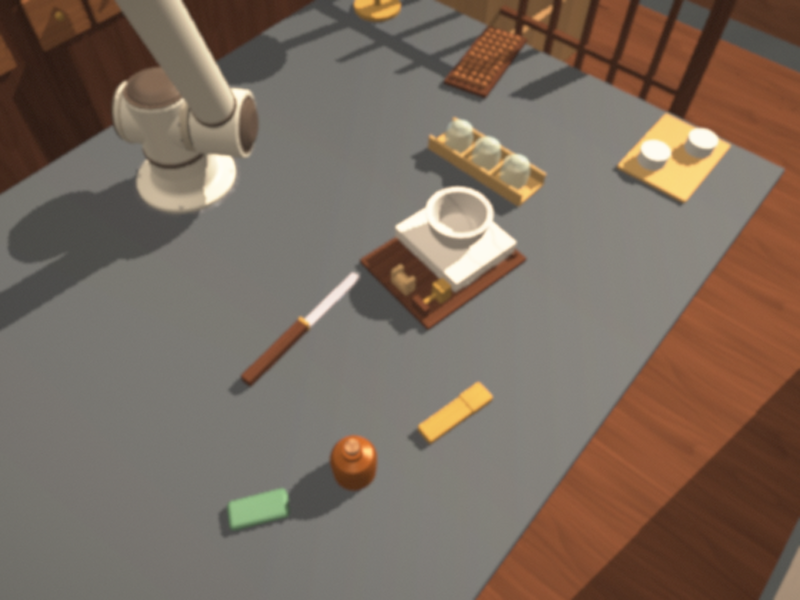

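```bash
cat > h.py <<'E'
from bench import arm, optics
import numpy as np, cv2
from scipy.spatial.transform import Rotation as R
def cam(n,st=None):
    i=optics.camera_info(n);K=i["camera_matrix"]
    if n=="wrist":
        T=np.eye(4);T[:3,:3]=R.from_quat(st["ee_rot"]).as_matrix();T[:3,3]=st["position"]
        V=np.linalg.inv(T@i["T_tool_cam"])
    else: V=i["view"]
    return K,V
def unproj(c,uv,z):
    K,V=c; d=np.linalg.inv(K)@[uv[0],uv[1],1]; d=V[:3,:3].T@(d*[1,-1,-1]); o=-V[:3,:3].T@V[:3,3]
    return o+d*(z-o[2])/d[2]
def proj(c,P):
    K,V=c; p=V[:3,:3]@P+V[:3,3]; q=K@(p*[1,-1,-1]); return q[:2]/q[2]
E
python3 - <<'E'
from h import *
c=cam("top")
for n,p,z in [("tip",(404,368),5),("hend",(574,357),20),("joint",(487,362),10),("bA",(270,246),12),("bB",(406,266),12),("bC",(390,378),12),("bD",(248,355),12),("mA",(272,248),64),("mB",(361,261),64),("mC",(345,361),64),("mD",(254,346),64),("ful",(383,318),45),("chock",(370,278),48)]:
    print(n,unproj(c,np.array(p)*.7,z).round(1))
s=arm.read_state();print(R.from_quat(s["ee_rot"]).as_matrix().round(3))
E
```

```text
tip [440.9  36.    5. ]
hend [ 451.9 -255.    20. ]
joint [ 447.5 -107.4   10. ]
bA [662.3 269.6  12. ]
bB [619.9  28.1  12. ]
bC [424.1  60.5  12. ]
bD [469.3 305.2  12. ]
mA [645.1 254.2  64. ]
mB [618.9 104.   64. ]
mC [451.9 132.3  64. ]
mD [480.1 281.8  64. ]
ful [523.8  69.4  45. ]
chock [592.6  90.2  48. ]
[[-0.955 -0.295 -0.001]
 [-0.295  0.955  0.002]
 [ 0.     0.002 -1.   ]]
```

{"name": "step_arm", "arguments": {
  "motion": [
    {"slide": [-60,60,0],"dr": [0,0,-0.6],"jaw": 85},
    {"slide": [-120,120,0],"dr": [0,0,-1.4],"jaw": 85},
    {"slide": [-180,180,0],"dr": [0,0,-2.3],"jaw": 85},
    {"slide": [-240,240,0],"dr": [0,0,-3.2],"jaw": 85},
    {"slide": [-300,300,0],"dr": [0,0,-4.2],"jaw": 85},
    {"slide": [-360,360,0],"dr": [0,0,-5.2],"jaw": 85},
    {"slide": [-420,420,0],"dr": [0,0,-6.5],"jaw": 85},
    {"slide": [-514,517,0],"dr": [0,0,-7.8],"jaw": 85}
  ]
}}

```text
clock: 1.15
position: [418.0, -152.7, 231.5]
ee_rot: [-0.642, 0.766, -0.0, 0.0]
contact_force: [1.0, 0.2, -0.4]
gripper_width: 85.2
grasp_force: 0.0
```

Run:
```python
from h import *
import pickle
s=arm.read_state();pickle.dump(s,open("s1.pkl","wb"));cv2.imwrite("pics/w1.png",cv2.resize(optics.get_image("wrist"),(800,600),interpolation=cv2.INTER_CUBIC));print(s["clock"],s["position"])
```

```text
1.15 [ 418.02799199 -152.72741186  231.45495417]
```

{"name": "step_arm", "arguments": {
  "motion": [
    {"slide": [-50,-16,0],"dr": [0,0,0],"jaw": 85},
    {"slide": [-100,-32,0],"dr": [0,0,0],"jaw": 85},
    {"slide": [-160,-50,0],"dr": [0,0,0],"jaw": 85},
    {"slide": [-217,-68,0],"dr": [0,0,0],"jaw": 85},
    {"slide": [-217,-68,0],"dr": [0,0,0],"jaw": 85},
    {"slide": [-217,-68,0],"dr": [0,0,0],"jaw": 85},
    {"slide": [-217,-68,0],"dr": [0,0,0],"jaw": 85},
    {"slide": [-217,-68,0],"dr": [0,0,0],"jaw": 85}
  ]
}}

```text
clock: 2.2
position: [523.3, 45.4, 231.6]
ee_rot: [-0.639, 0.769, -0.0, 0.0]
contact_force: [-0.7, -0.2, 0.3]
gripper_width: 84.5
grasp_force: 0.0
```

Run:
```python
from h import *
import pickle
s=arm.read_state();pickle.dump(s,open("s2.pkl","wb"));cv2.imwrite("pics/w2.png",cv2.resize(optics.get_image("wrist"),(800,600),interpolation=cv2.INTER_CUBIC));print(s["clock"],s["position"])
```

```text
2.2 [523.34076612  45.4453821  231.5852732 ]
```

View pics/w1.png

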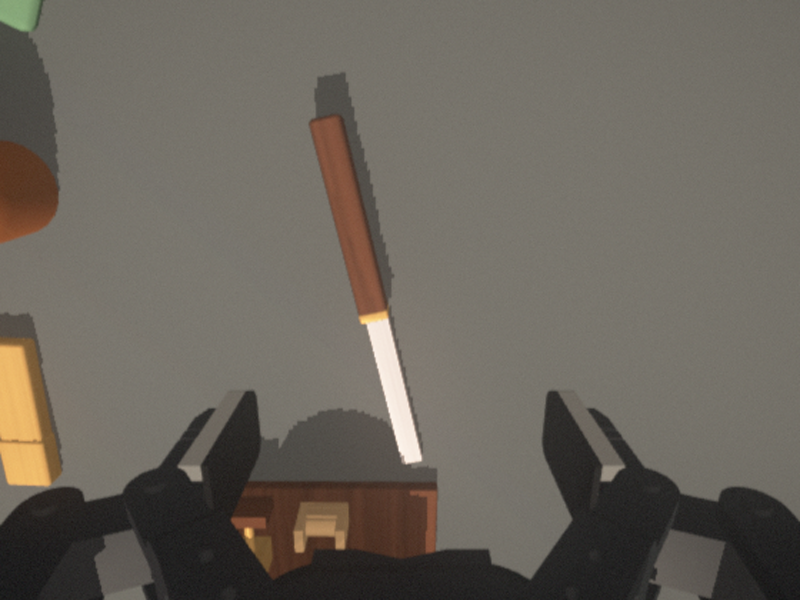

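View pics/w2.png

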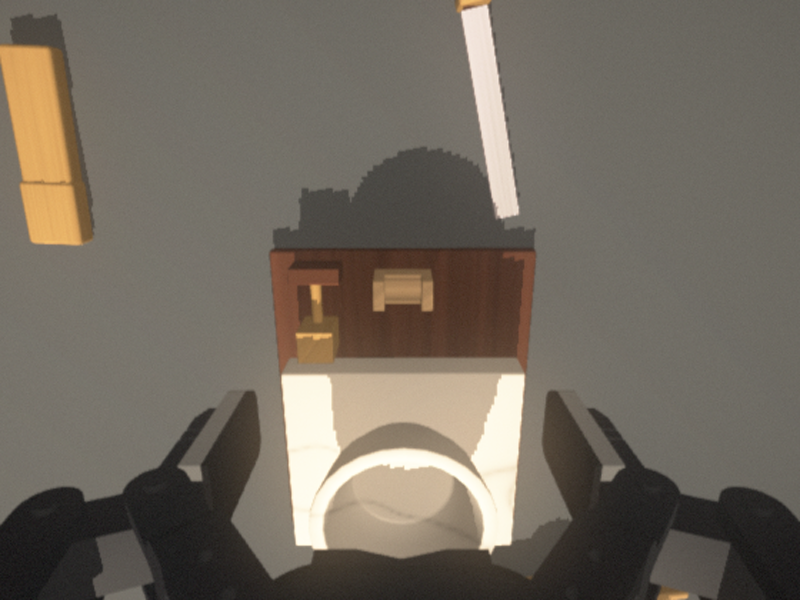

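Run:
```python
from h import *
import pickle
for f,L in [("s1.pkl",[("hendL",(310,122),22),("hendR",(343,115),22),("jL",(360,318),22),("jR",(387,313),22),("tipL",(403,462),7),("tipR",(421,460),7),("bR",(437,484),12)]),
 ("s2.pkl",[("bL",(274,250),12),("bR",(535,250),12),("mL",(283,374),64),("mR",(524,374),64),("fulL42",(373,287),47),("fulR42",(433,287),47),("tipL",(499,216),7),("tipR",(518,213),7),("blL",(461,10),7),("blR",(490,7),7)])]:
    c=cam("wrist",pickle.load(open(f,"rb")))
    for n,p,z in L: print(f,n,unproj(c,np.array(p)*.7,z).round(1))
```

```text
s1.pkl hendL [ 462.8 -249.8   22. ]
s1.pkl hendR [ 440.2 -250.3   22. ]
s1.pkl jL [ 457.9 -106.6   22. ]
s1.pkl jR [ 437. -107.   22.]
s1.pkl tipL [450.   37.2   7. ]
s1.pkl tipR [434.1  37.9   7. ]
s1.pkl bR [423.9  61.2  12. ]
s2.pkl bL [616.9  30.3  12. ]
s2.pkl bR [425.5  65.6  12. ]
s2.pkl mL [618.2 107.4  64. ]
s2.pkl mR [453.6 137.8  64. ]
s2.pkl fulL42 [546.1  61.8  47. ]
s2.pkl fulR42 [505.3  69.3  47. ]
s2.pkl tipL [448.   36.5   7. ]
s2.pkl tipR [434.   36.9   7. ]
s2.pkl blL [ 456.2 -102.1    7. ]
s2.pkl blR [ 437.3 -100.3    7. ]
```

{"name": "step_arm", "arguments": {
  "motion": [
    {"slide": [50,7,20],"dr": [0,0,-0.4],"jaw": 85},
    {"slide": [105,15,45],"dr": [0,0,-0.8],"jaw": 85},
    {"slide": [160,23,70],"dr": [0,0,-1.2],"jaw": 85},
    {"slide": [210,30,95],"dr": [0,0,-1.57],"jaw": 85},
    {"slide": [231,32.5,140],"dr": [0,0,-1.57],"jaw": 85},
    {"slide": [231,32.5,170],"dr": [0,0,-1.57],"jaw": 85},
    {"slide": [231,32.5,180],"dr": [0,0,-1.57],"jaw": 85},
    {"slide": [231,32.5,180],"dr": [0,0,-1.57],"jaw": 85}
  ]
}}

```text
clock: 3.25
position: [450.2, -175.0, 51.5]
ee_rot: [0.72, -0.694, 0.0, 0.0]
contact_force: [0.3, 0.2, 0.1]
gripper_width: 85.3
grasp_force: 0.0
```

Run:
```python
from h import *
s=arm.read_state();print(s["position"],s["ee_rot"])
cv2.imwrite("pics/w3.png",optics.get_image("wrist"))
c=cam("wrist",s)
for n,P in [("hend",[451.5,-251,22]),("j",[447.5,-107,22]),("TCP",s["position"])]: print(n,proj(c,np.array(P)))
```

```text
[ 450.16711399 -174.96602196   51.46017785] [ 7.20242691e-01 -6.93722170e-01  7.27876291e-06  1.28570252e-04]
hend [283.8483464 103.4307215]
j [280.73134033 351.63385407]
TCP [280.56262014 276.10236505]
```

View pics/w3.png

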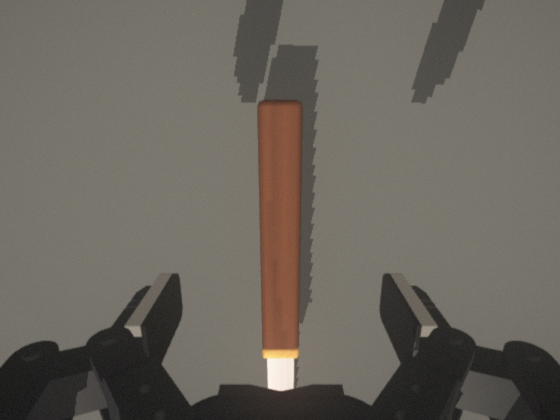

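{"name": "step_arm", "arguments": {
  "motion": [
    {"slide": [0,0,20],"dr": [0,0,0],"jaw": 85},
    {"slide": [0,0,38],"dr": [0,0,0],"jaw": 60},
    {"slide": [0,0,45],"dr": [0,0,0],"jaw": 40},
    {"slide": [0,0,46],"dr": [0,0,0],"jaw": 20},
    {"slide": [0,0,46],"dr": [0,0,0],"jaw": 10},
    {"slide": [0,0,46],"dr": [0,0,0],"jaw": 10},
    {"slide": [0,0,46],"dr": [0,0,0],"jaw": 10},
    {"slide": [0,0,46],"dr": [0,0,0],"jaw": 10}
  ]
}}

```text
clock: 4.3
position: [450.8, -174.8, 6.3]
ee_rot: [0.72, -0.694, 0.001, -0.001]
contact_force: [-0.4, 1.7, 6.0]
gripper_width: 20.2
grasp_force: 60.4
```

{"name": "step_arm", "arguments": {
  "motion": [
    {"slide": [0,0,-25],"dr": [0,0,0],"jaw": 10},
    {"slide": [0,0,-55],"dr": [0,0,0],"jaw": 10},
    {"slide": [0,0,-85],"dr": [0,0,0],"jaw": 10},
    {"slide": [-15,-12,-105],"dr": [0,0,0.4],"jaw": 10},
    {"slide": [-35,-24,-105],"dr": [0,0,0.8],"jaw": 10},
    {"slide": [-60,-37,-105],"dr": [0,0,1.2],"jaw": 10},
    {"slide": [-74.7,-46.8,-105],"dr": [0,0,1.56],"jaw": 10},
    {"slide": [-74.7,-46.8,-105],"dr": [0,0,1.56],"jaw": 10}
  ]
}}

```text
clock: 5.3
position: [493.6, -97.7, 109.6]
ee_rot: [-0.641, 0.767, 0.001, -0.001]
contact_force: [-1.2, -0.4, -3.4]
gripper_width: 20.5
grasp_force: 59.4
```

{"name": "step_arm", "arguments": {
  "motion": [
    {"slide": [0,0,0],"dr": [0,0.4,0],"jaw": 10},
    {"slide": [0,0,0],"dr": [0,0.8,0],"jaw": 10},
    {"slide": [0,0,0],"dr": [0,1.2,0],"jaw": 10},
    {"slide": [0,0,0],"dr": [0,1.43,0],"jaw": 10},
    {"slide": [0,0,0],"dr": [0,1.43,0],"jaw": 10},
    {"slide": [0,0,0],"dr": [0,1.43,0],"jaw": 10},
    {"slide": [0,0,0],"dr": [0,1.43,0],"jaw": 10},
    {"slide": [0,0,0],"dr": [0,1.43,0],"jaw": 10}
  ]
}}

```text
clock: 6.3
position: [493.9, -98.7, 110.4]
ee_rot: [-0.637, 0.764, -0.064, -0.076]
contact_force: [-0.3, -0.3, -3.8]
gripper_width: 20.2
grasp_force: 59.3
```

```bash
cat >> h.py <<'E'
O=np.array([535,119.8,0]);X=np.array([.181,.9835,0]);Y=np.array([-.9835,.181,0])
def stand(P): d=np.asarray(P)-O; return np.array([d@X,d@Y,d[2]]).round(1)
def rep(px=-34,under=6.3):
    s=arm.read_state();M=R.from_quat(s["ee_rot"]).as_matrix();p=s["position"]
    f=lambda b,z:stand(p+M@np.array([-(b-px),0,under-z]))
    ax=-M[:,0];print("t",s["clock"].__round__(2),"TCP",stand(p),"tip under",f(180,0),"ridge-under", end=" ")
    a=f(60,0);b=f(180,0);print((a+(b-a)*(-50-a[0])/(b[0]-a[0])).round(1),"slope",round(ax[2],3),"yawerr",round(float(ax@Y),3),"F",s["contact_force"].round(1),"Tq",s["wrist_torque"].round(2))
    return s
E
python3 - <<'E'
from h import *
s=rep();print(s["position"])
im=optics.get_image("top");cv2.imwrite("pics/t4.png",cv2.resize(im[140:300,140:353],(800,600),interpolation=cv2.INTER_CUBIC))
im=optics.get_image("scene");cv2.imwrite("pics/s4.png",cv2.resize(im[110:260,200:400],(800,600),interpolation=cv2.INTER_CUBIC))
cv2.imwrite("pics/ts4.png",np.hstack([cv2.resize(cv2.imread(f"pics/{k}4.png"),(400,300)) for k in "ts"]))
E
```

```text
t 6.3 TCP [-222.3    0.8  110.4] tip under [-13.8   1.   61.8] ridge-under [-50.    1.   69.1] slope -0.198 yawerr 0.001 F [-0.3 -0.3 -3.8] Tq [ 0.49 -0.13 -0.  ]
[493.92531191 -98.71780161 110.39753957]
```

View pics/t4.png

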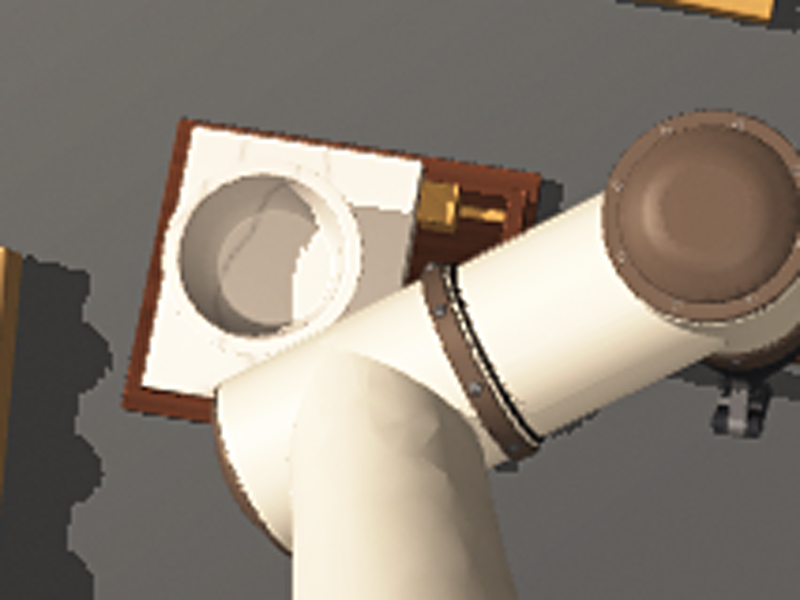

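View scene.

View pics/s4.png

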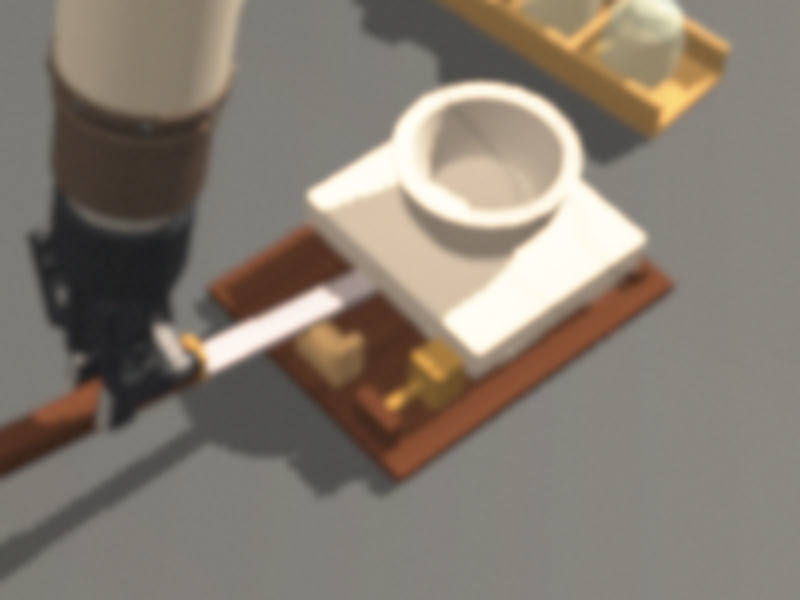

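Run:
```python
from h import *
c=cam("scene")
w=lambda a:O+a[0]*X+a[1]*Y+np.array([0,0,a[2]])
for n,a in [("tipL",(-13,10,68)),("tipR",(-13,-8,68)),("blade j R",(-150,-8,96)),("mortar near corner top",(0,-85,64)),("mortar left corner top",(0,85,64)),("board near",(-75,-100,12)),("board left",(-75,100,12)),("cheek R front top h36",(-61,-21,46+12-10)),("cheek R rear top h36",(-39,-21,48)),("cheek L front",(-61,21,48)),("cheekR base",(-61,-21,12))]:
    print(n,((proj(c,w(a))-[200,110])*4).round())
```

```text
tipL [359. 269.]
tipR [377. 286.]
blade j R [206. 371.]
mortar near corner top [472. 355.]
mortar left corner top [301. 195.]
board near [394. 479.]
board left [201. 285.]
cheek R front top h36 [332. 356.]
cheek R rear top h36 [358. 338.]
cheek L front [290. 315.]
cheekR base [331. 388.]
```

{"name": "step_arm", "arguments": {
  "motion": [
    {"slide": [-0.6,-0.5,3],"dr": [0,0,0],"jaw": 10},
    {"slide": [-1.2,-1,6],"dr": [0,0,0],"jaw": 10},
    {"slide": [-2,-1.5,10],"dr": [0,0,0],"jaw": 10},
    {"slide": [-2.6,-2,12.7],"dr": [0,0,0],"jaw": 10},
    {"slide": [-2.6,-2,12.7],"dr": [0,0,0],"jaw": 10},
    {"slide": [-2.6,-2,12.7],"dr": [0,0,0],"jaw": 10},
    {"slide": [-2.6,-2,12.7],"dr": [0,0,0],"jaw": 10},
    {"slide": [-2.6,-2,12.7],"dr": [0,0,0],"jaw": 10}
  ]
}}

```text
clock: 7.4
position: [496.0, -98.8, 97.5]
ee_rot: [-0.637, 0.764, -0.064, -0.076]
contact_force: [-0.0, -0.4, -3.8]
gripper_width: 20.3
grasp_force: 59.3
```

Run:
```python
from h import *
rep()
im=np.mean([optics.get_image("scene").astype(float) for _ in range(2)],0).astype(np.uint8)
cv2.imwrite("pics/s5.png",cv2.resize(im[160:232,246:342],(800,600),interpolation=cv2.INTER_LANCZOS4))
```

```text
t 7.4 TCP [-222.1   -1.2   97.5] tip under [-13.6  -0.9  48.9] ridge-under [-50.   -0.9  56.3] slope -0.198 yawerr 0.001 F [-0.  -0.4 -3.8] Tq [ 0.44 -0.06  0.01]
```

View pics/s5.png

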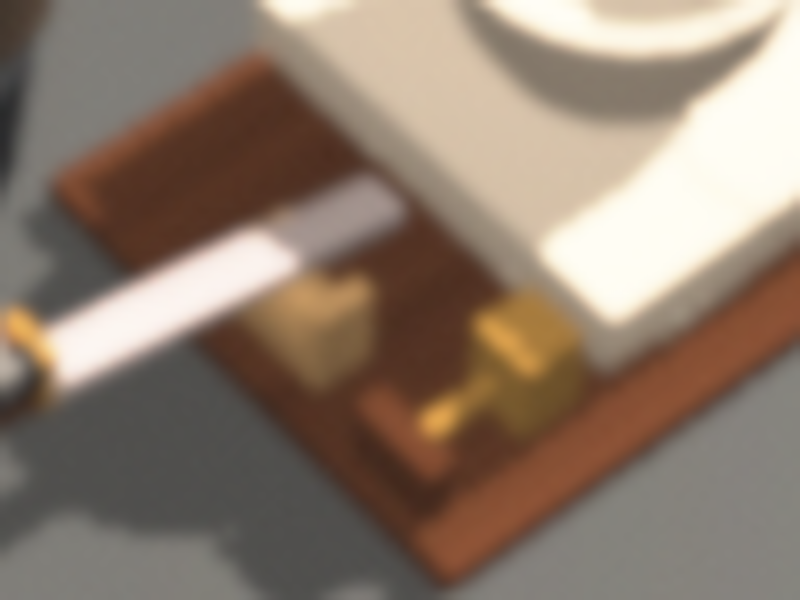

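Run:
```python
from h import *
c=cam("scene")
w=lambda a:O+a[0]*X+a[1]*Y+np.array([0,0,a[2]])
for n,a in [("tipL",(-13,8,56)),("tipR",(-13,-10,56)),("ring R",(-152,-10,84)),("mortar near top",(0,-85,64)),("mortar near bot",(0,-85,36)),("board left",(-75,100,12)),("board left0",(-75,100,0)),("board near",(-75,-100,12)),("board near0",(-75,-100,0)),("chock nose R",(2.5,-76,48)),("house R",(-68,-81,38)),("house L",(-68,-45,38))]+[(f"{k} {h}",(x,y,z+h)) for h in(32,37,42) for k,x,y,z in [("Rfront",-61,-21,10),("Rrear",-39,-21,10),("Rrear in",-39,-13,10),("Lrear",-39,21,10)]]+[("Rfrbase",(-61,-21,12)),("Rrbase",(-39,-21,12))]:
    print(n,((proj(c,w(a))-[246,160])*8.333).round())
```

```text
tipL [367. 172.]
tipR [405. 208.]
ring R [ 46. 388.]
mortar near top [601. 323.]
mortar near bot [594. 377.]
board left [ 35. 178.]
board left0 [ 36. 200.]
board near [438. 582.]
board near0 [436. 603.]
chock nose R [583. 331.]
house R [418. 481.]
house L [340. 405.]
Rfront 32 [308. 336.]
Rrear 32 [363. 300.]
Rrear in 32 [346. 283.]
Lrear 32 [276. 216.]
Rfront 37 [308. 327.]
Rrear 37 [363. 290.]
Rrear in 37 [346. 274.]
Lrear 37 [276. 206.]
Rfront 42 [308. 317.]
Rrear 42 [363. 280.]
Rrear in 42 [347. 264.]
Lrear 42 [276. 196.]
Rfrbase [306. 392.]
Rrbase [360. 356.]
```

{"name": "step_arm", "arguments": {
  "motion": [
    {"slide": [-0.4,-1,2],"dr": [0,0,0],"jaw": 10},
    {"slide": [-0.8,-1,4],"dr": [0,0,0],"jaw": 10},
    {"slide": [-1.2,-1,6],"dr": [0,0,0],"jaw": 10},
    {"slide": [-1.6,-1,8],"dr": [0,0,0],"jaw": 10},
    {"slide": [-1.8,-1,9],"dr": [0,0,0],"jaw": 10},
    {"slide": [-2,-1,10],"dr": [0,0,0],"jaw": 10},
    {"slide": [-2.2,-1,11],"dr": [0,0,0],"jaw": 10},
    {"slide": [-2.2,-1,11],"dr": [0,0,0],"jaw": 10}
  ]
}}

```text
clock: 8.5
position: [496.8, -99.0, 86.1]
ee_rot: [-0.637, 0.764, -0.064, -0.077]
contact_force: [-0.6, 0.6, -3.4]
gripper_width: 20.8
grasp_force: 59.3
```

```bash
python3 -c "
from h import *
rep()"
```

```text
t 8.5 TCP [-222.1   -2.1   86.1] tip under [-13.6  -1.8  37.5] ridge-under [-50.   -1.8  44.9] slope -0.198 yawerr 0.001 F [-0.6  0.6 -3.4] Tq [ 0.48 -0.04  0.02]
```

{"name": "step_arm", "arguments": {
  "motion": [
    {"slide": [-0.1,0,0.7],"dr": [0,0,0],"jaw": 10},
    {"slide": [-0.2,0,1.4],"dr": [0,0,0],"jaw": 10},
    {"slide": [-0.4,0,2.1],"dr": [0,0,0],"jaw": 10},
    {"slide": [-0.6,0,2.8],"dr": [0,0,0],"jaw": 10},
    {"slide": [-0.7,0,3.5],"dr": [0,0,0],"jaw": 10},
    {"slide": [-0.8,0,4.2],"dr": [0,0,0],"jaw": 10},
    {"slide": [-0.8,0,4.2],"dr": [0,0,0],"jaw": 10},
    {"slide": [-0.8,0,4.2],"dr": [0,0,0],"jaw": 10}
  ]
}}

```text
clock: 9.5
position: [496.9, -99.1, 81.9]
ee_rot: [-0.637, 0.764, -0.064, -0.077]
contact_force: [-0.2, 0.6, -3.2]
gripper_width: 20.4
grasp_force: 59.3
```

```bash
python3 -c "
from h import *
rep()"
```

```text
t 9.5 TCP [-222.2   -2.1   81.9] tip under [-13.7  -1.8  33.2] ridge-under [-50.   -1.9  40.5] slope -0.198 yawerr 0.001 F [-0.2  0.6 -3.2] Tq [ 0.44 -0.09 -0.06]
```

{"name": "step_arm", "arguments": {
  "motion": [
    {"slide": [-0.1,0,0.7],"dr": [0,0,0],"jaw": 10},
    {"slide": [-0.2,0,1.4],"dr": [0,0,0],"jaw": 10},
    {"slide": [-0.4,0,2.0],"dr": [0,0,0],"jaw": 10},
    {"slide": [-0.5,0,2.5],"dr": [0,0,0],"jaw": 10},
    {"slide": [-0.6,0,3],"dr": [0,0,0],"jaw": 10},
    {"slide": [-0.6,0,3],"dr": [0,0,0],"jaw": 10},
    {"slide": [-0.6,0,3],"dr": [0,0,0],"jaw": 10},
    {"slide": [-0.6,0,3],"dr": [0,0,0],"jaw": 10}
  ]
}}

```text
clock: 10.5
position: [496.9, -99.1, 78.8]
ee_rot: [-0.637, 0.764, -0.064, -0.077]
contact_force: [0.9, -0.6, -3.3]
gripper_width: 20.2
grasp_force: 59.3
```

```bash
python3 -c "
from h import *
rep()"
```

```text
t 10.5 TCP [-222.2   -2.1   78.8] tip under [-13.7  -1.8  30.2] ridge-under [-50.   -1.9  37.5] slope -0.198 yawerr 0.001 F [ 0.9 -0.6 -3.3] Tq [ 0.49 -0.07  0.03]
```

{"name": "step_arm", "arguments": {
  "motion": [
    {"slide": [-0.1,0,0.7],"dr": [0,0,0],"jaw": 10},
    {"slide": [-0.2,0,1.4],"dr": [0,0,0],"jaw": 10},
    {"slide": [-0.4,0,2.0],"dr": [0,0,0],"jaw": 10},
    {"slide": [-0.5,0,2.5],"dr": [0,0,0],"jaw": 10},
    {"slide": [-0.6,0,3],"dr": [0,0,0],"jaw": 10},
    {"slide": [-0.6,0,3],"dr": [0,0,0],"jaw": 10},
    {"slide": [-0.6,0,3],"dr": [0,0,0],"jaw": 10},
    {"slide": [-0.6,0,3],"dr": [0,0,0],"jaw": 10}
  ]
}}

```text
clock: 11.5
position: [497.0, -99.1, 75.8]
ee_rot: [-0.637, 0.764, -0.064, -0.076]
contact_force: [-0.2, -0.5, -1.3]
gripper_width: 20.7
grasp_force: 59.7
```

```bash
python3 -c "
from h import *
rep()"
```

```text
t 11.5 TCP [-222.1   -2.3   75.8] tip under [-13.6  -2.   27.2] ridge-under [-50.   -2.   34.6] slope -0.198 yawerr 0.001 F [-0.2 -0.5 -1.3] Tq [ 0.47 -0.16  0.01]
```

{"name": "step_arm", "arguments": {
  "motion": [
    {"slide": [-0.1,0,0.5],"dr": [0,0,0],"jaw": 10},
    {"slide": [-0.2,0,1],"dr": [0,0,0],"jaw": 10},
    {"slide": [-0.2,0,1],"dr": [0,0,0],"jaw": 10},
    {"slide": [-0.2,0,1],"dr": [0,0,0],"jaw": 10},
    {"slide": [-0.2,0,1],"dr": [0,0,0],"jaw": 10},
    {"slide": [-0.2,0,1],"dr": [0,0,0],"jaw": 10},
    {"slide": [-0.2,0,1],"dr": [0,0,0],"jaw": 10},
    {"slide": [-0.2,0,1],"dr": [0,0,0],"jaw": 10}
  ]
}}

```text
clock: 12.5
position: [496.9, -99.1, 74.8]
ee_rot: [-0.637, 0.764, -0.064, -0.076]
contact_force: [-0.5, -1.4, 1.3]
gripper_width: 20.5
grasp_force: 59.8
```

```bash
python3 -c "
from h import *
rep()"
```

```text
t 12.5 TCP [-222.1   -2.2   74.8] tip under [-13.6  -1.9  26.2] ridge-under [-50.   -2.   33.5] slope -0.198 yawerr 0.001 F [-0.5 -1.4  1.3] Tq [ 0.47 -0.2   0.03]
```

{"name": "step_arm", "arguments": {
  "motion": [
    {"slide": [0,0,-0.7],"dr": [0,0,0],"jaw": 10},
    {"slide": [-6,0,-0.7],"dr": [0,0,0],"jaw": 10},
    {"slide": [-13,0,-0.7],"dr": [0,0,0],"jaw": 10},
    {"slide": [-20,0,-0.7],"dr": [0,0,0],"jaw": 10},
    {"slide": [-26,0,-0.7],"dr": [0,0,0],"jaw": 10},
    {"slide": [-32,0,-0.7],"dr": [0,0,0],"jaw": 10},
    {"slide": [-36,0,-0.7],"dr": [0,0,0],"jaw": 10},
    {"slide": [-36,0,-0.7],"dr": [0,0,0],"jaw": 10}
  ]
}}

```text
clock: 13.5
position: [503.7, -63.5, 68.1]
ee_rot: [-0.638, 0.764, -0.064, -0.076]
contact_force: [-0.6, 2.3, 0.1]
gripper_width: 20.4
grasp_force: 59.9
```

```bash
python3 -c "
from h import *
rep()"
```

```text
t 13.5 TCP [-185.9   -2.4   68.1] tip under [22.6 -1.9 19.7] ridge-under [-50.   -2.1  34.3] slope -0.197 yawerr 0.002 F [-0.6  2.3  0.1] Tq [ 1.46 -0.04 -0.01]
```

{"name": "step_arm", "arguments": {
  "motion": [
    {"slide": [-1.5,0,-0.3],"dr": [0,0,0],"jaw": 10},
    {"slide": [-3,0,-0.3],"dr": [0,0,0],"jaw": 10},
    {"slide": [-4.5,0,-0.3],"dr": [0,0,0],"jaw": 10},
    {"slide": [-6,0,-0.3],"dr": [0,0,0],"jaw": 10},
    {"slide": [-7.5,0,-0.3],"dr": [0,0,0],"jaw": 10},
    {"slide": [-8,0,-0.3],"dr": [0,0,0],"jaw": 10},
    {"slide": [-8,0,-0.3],"dr": [0,0,0],"jaw": 10},
    {"slide": [-8,0,-0.3],"dr": [0,0,0],"jaw": 10}
  ]
}}

```text
clock: 14.5
position: [504.7, -56.4, 67.0]
ee_rot: [-0.637, 0.764, -0.064, -0.076]
contact_force: [-0.8, -1.0, 1.0]
gripper_width: 20.2
grasp_force: 59.9
```

```bash
python3 -c "
from h import *
rep()"
```

```text
t 14.5 TCP [-178.7   -2.1   67. ] tip under [29.8 -1.8 18.4] ridge-under [-50.   -1.9  34.6] slope -0.198 yawerr 0.001 F [-0.8 -1.   1. ] Tq [ 0.59 -0.08  0.04]
```

{"name": "step_arm", "arguments": {
  "motion": [
    {"slide": [-0.7,0,0],"dr": [0,0,0],"jaw": 10},
    {"slide": [-1.4,0,0],"dr": [0,0,0],"jaw": 10},
    {"slide": [-2.1,0,0],"dr": [0,0,0],"jaw": 10},
    {"slide": [-2.8,0,0],"dr": [0,0,0],"jaw": 10},
    {"slide": [-3.5,0,0],"dr": [0,0,0],"jaw": 10},
    {"slide": [-4,0,0],"dr": [0,0,0],"jaw": 10},
    {"slide": [-4,0,0],"dr": [0,0,0],"jaw": 10},
    {"slide": [-4,0,0],"dr": [0,0,0],"jaw": 10}
  ]
}}

```text
clock: 15.5
position: [505.4, -52.5, 66.2]
ee_rot: [-0.637, 0.764, -0.064, -0.076]
contact_force: [-0.9, -1.2, 0.4]
gripper_width: 20.5
grasp_force: 59.9
```

{"name": "step_arm", "arguments": {
  "motion": [
    {"slide": [-0.5,0,0],"dr": [0,0,0],"jaw": 10},
    {"slide": [-1,0,0],"dr": [0,0,0],"jaw": 10},
    {"slide": [-1.5,0,0],"dr": [0,0,0],"jaw": 10},
    {"slide": [-2,0,0],"dr": [0,0,0],"jaw": 10},
    {"slide": [-2,0,0],"dr": [0,0,0],"jaw": 10},
    {"slide": [-2,0,0],"dr": [0,0,0],"jaw": 10},
    {"slide": [-2,0,0],"dr": [0,0,0],"jaw": 10},
    {"slide": [-2,0,0],"dr": [0,0,0],"jaw": 10}
  ]
}}

```text
clock: 16.5
position: [505.8, -50.6, 65.8]
ee_rot: [-0.637, 0.764, -0.064, -0.076]
contact_force: [-0.2, -0.2, 1.6]
gripper_width: 20.7
grasp_force: 59.9
```

```bash
python3 -c "
from h import *
rep()"
```

```text
t 16.5 TCP [-172.9   -2.1   65.8] tip under [35.6 -1.8 17.2] ridge-under [-50.   -1.9  34.5] slope -0.198 yawerr 0.001 F [-0.2 -0.2  1.6] Tq [ 0.52 -0.05 -0.02]
```

{"name": "step_arm", "arguments": {
  "motion": [
    {"slide": [-0.3,0,0],"dr": [0,0,0],"jaw": 10},
    {"slide": [-0.6,0,0],"dr": [0,0,0],"jaw": 10},
    {"slide": [-0.9,0,0],"dr": [0,0,0],"jaw": 10},
    {"slide": [-1.2,0,0],"dr": [0,0,0],"jaw": 10},
    {"slide": [-1.5,0,0],"dr": [0,0,0],"jaw": 10},
    {"slide": [-1.5,0,0],"dr": [0,0,0],"jaw": 10},
    {"slide": [-1.5,0,0],"dr": [0,0,0],"jaw": 10},
    {"slide": [-1.5,0,0],"dr": [0,0,0],"jaw": 10}
  ]
}}

```text
clock: 17.5
position: [506.0, -49.2, 65.5]
ee_rot: [-0.637, 0.764, -0.064, -0.077]
contact_force: [-1.2, -0.6, 1.3]
gripper_width: 20.4
grasp_force: 59.9
```

{"name": "step_arm", "arguments": {
  "motion": [
    {"slide": [-0.3,0,0],"dr": [0,0,0],"jaw": 10},
    {"slide": [-0.6,0,0],"dr": [0,0,0],"jaw": 10},
    {"slide": [-0.9,0,0],"dr": [0,0,0],"jaw": 10},
    {"slide": [-1.2,0,0],"dr": [0,0,0],"jaw": 10},
    {"slide": [-1.2,0,0],"dr": [0,0,0],"jaw": 10},
    {"slide": [-1.2,0,0],"dr": [0,0,0],"jaw": 10},
    {"slide": [-1.2,0,0],"dr": [0,0,0],"jaw": 10},
    {"slide": [-1.2,0,0],"dr": [0,0,0],"jaw": 10}
  ]
}}

```text
clock: 18.5
position: [505.8, -48.8, 65.4]
ee_rot: [-0.637, 0.764, -0.064, -0.077]
contact_force: [-0.1, -5.9, 2.5]
gripper_width: 20.5
grasp_force: 60.0
```

```bash
python3 -c "
from h import *
rep()"
```

```text
t 18.5 TCP [-171.1   -1.8   65.4] tip under [37.3 -1.5 16.5] ridge-under [-50.   -1.6  34.3] slope -0.2 yawerr 0.001 F [-0.1 -5.9  2.5] Tq [-0.91 -0.08  0.03]
```

```bash
cat >> h.py <<'E'
def snap(n=2): return np.mean([optics.get_image("scene").astype(np.float32) for _ in range(n)],0)
w=lambda a:O+a[0]*X+a[1]*Y+np.array([0,0,a[2]])
def lift():
    # shift of mortar foot's front right corner region and of the chock, scene image pixels; static board as check
    a=np.load("ref.npy");b=snap();c=cam("scene");k=lambda i:cv2.cvtColor(i.astype(np.uint8),cv2.COLOR_BGR2GRAY)
    for n,P in [("mortar",(0,-80,55)),("mortarTop",(10,-30,105)),("rear",(150,-60,64)),("chock",(0,-63,46)),("board",(-70,-90,12))]:
        q=proj(c,w(P))+[1.3,.3]; m=7;t=cv2.getRectSubPix(k(a),(2*m+1,)*2,tuple(map(float,q)))
        r=cv2.resize(cv2.getRectSubPix(k(b),(2*m+17,)*2,tuple(map(float,q))),None,fx=8,fy=8,interpolation=cv2.INTER_CUBIC)
        t=cv2.resize(t,None,fx=8,fy=8,interpolation=cv2.INTER_CUBIC)
        s=cv2.matchTemplate(r,t,cv2.TM_CCOEFF_NORMED);_,v,_,l=cv2.minMaxLoc(s);print(n,(np.array(l)/8-8).round(2),round(v,3),end="; ")
    print()
E
python3 - <<'E'
from h import *
np.save("ref.npy",snap());lift()
c=cam("scene");print("px for lip +14 at corner",(proj(c,w((1,-80,69)))-proj(c,w((0,-80,55)))).round(2),"chock +16",(proj(c,w((16,-63,46)))-proj(c,w((0,-63,46)))).round(2))
E
```

```text
mortar [0. 0.] 1.0; mortarTop [0. 0.] 0.999; rear [0. 0.] 1.0; chock [0. 0.] 1.0; board [0. 0.] 0.999; 
px for lip +14 at corner [ 0.71 -3.48] chock +16 [ 4.64 -3.17]
```

{"name": "step_arm", "arguments": {
  "motion": [
    {"slide": [1.3,0,0],"dr": [0,0,0],"jaw": 10},
    {"slide": [1.3,0,2.5],"dr": [0,-0.15,0],"jaw": 10},
    {"slide": [1.2,0,5],"dr": [0,-0.29,0],"jaw": 10},
    {"slide": [1.2,0,7.5],"dr": [0,-0.44,0],"jaw": 10},
    {"slide": [1.2,0,10],"dr": [0,-0.58,0],"jaw": 10},
    {"slide": [1.2,0,12.5],"dr": [0,-0.73,0],"jaw": 10},
    {"slide": [1.2,0,14.8],"dr": [0,-0.86,0],"jaw": 10},
    {"slide": [1.2,0,14.8],"dr": [0,-0.86,0],"jaw": 10}
  ]
}}

```text
clock: 19.7
position: [505.9, -51.6, 50.8]
ee_rot: [-0.64, 0.767, -0.025, -0.03]
contact_force: [-0.5, 5.2, 2.4]
gripper_width: 20.8
grasp_force: 60.2
```

```bash
python3 -c "
from h import *
rep();lift()"
```

```text
t 19.7 TCP [-173.8   -2.4   50.8] tip under [39.  -2.2 27.8] ridge-under [-50.   -2.3  34.8] slope -0.078 yawerr 0.001 F [-0.5  5.2  2.4] Tq [1.87 0.16 0.18]
mortar [ 0.5  -0.88] 0.999; mortarTop [ 0.38 -0.88] 0.998; rear [ 0.25 -0.25] 0.999; chock [ 0.62 -0.75] 0.99; board [0. 0.] 0.999;
```

{"name": "step_arm", "arguments": {
  "motion": [
    {"slide": [0,0,1.2],"dr": [0,-0.07,0],"jaw": 10},
    {"slide": [0,0,2.5],"dr": [0,-0.14,0],"jaw": 10},
    {"slide": [0,0,3.7],"dr": [0,-0.22,0],"jaw": 10},
    {"slide": [0.1,0,5],"dr": [0,-0.29,0],"jaw": 10},
    {"slide": [0.1,0,6.2],"dr": [0,-0.36,0],"jaw": 10},
    {"slide": [0.1,0,7.4],"dr": [0,-0.43,0],"jaw": 10},
    {"slide": [0.1,0,7.4],"dr": [0,-0.43,0],"jaw": 10},
    {"slide": [0.1,0,7.4],"dr": [0,-0.43,0],"jaw": 10}
  ]
}}

```text
clock: 20.8
position: [506.0, -52.2, 44.1]
ee_rot: [-0.641, 0.768, -0.006, -0.007]
contact_force: [-1.1, 7.3, 6.8]
gripper_width: 20.6
grasp_force: 60.7
```

```bash
python3 -c "
from h import *
rep();lift()"
```

```text
t 20.8 TCP [-174.4   -2.6   44.1] tip under [39.5 -2.1 33.9] ridge-under [-50.   -2.3  35.5] slope -0.018 yawerr 0.002 F [-1.1  7.3  6.8] Tq [2.15 0.43 0.18]
mortar [ 1.12 -1.88] 0.995; mortarTop [ 0.75 -1.75] 0.997; rear [ 0.62 -0.38] 0.999; chock [ 1.25 -1.62] 0.986; board [0. 0.] 0.999;
```

{"name": "step_arm", "arguments": {
  "motion": [
    {"slide": [0,0,1.2],"dr": [0,-0.07,0],"jaw": 10},
    {"slide": [0,0,2.5],"dr": [0,-0.14,0],"jaw": 10},
    {"slide": [0,0,3.7],"dr": [0,-0.22,0],"jaw": 10},
    {"slide": [0.1,0,5],"dr": [0,-0.29,0],"jaw": 10},
    {"slide": [0.1,0,6.2],"dr": [0,-0.36,0],"jaw": 10},
    {"slide": [0.1,0,7.4],"dr": [0,-0.43,0],"jaw": 10},
    {"slide": [0.1,0,7.4],"dr": [0,-0.43,0],"jaw": 10},
    {"slide": [0.1,0,7.4],"dr": [0,-0.43,0],"jaw": 10}
  ]
}}

```text
clock: 21.9
position: [505.9, -52.5, 36.7]
ee_rot: [-0.641, 0.768, 0.013, 0.016]
contact_force: [-0.3, 5.9, 5.8]
gripper_width: 20.5
grasp_force: 60.6
```

```bash
python3 -c "
from h import *
rep();lift()"
```

```text
t 21.9 TCP [-174.7   -2.5   36.7] tip under [39.4 -2.1 39.3] ridge-under [-50.   -2.2  35.6] slope 0.042 yawerr 0.002 F [-0.3  5.9  5.8] Tq [1.9  0.14 0.22]
mortar [ 1.88 -3.62] 0.985; mortarTop [ 1.62 -2.88] 0.996; rear [ 0.62 -0.62] 0.999; chock [ 2.5  -3.12] 0.95; board [0. 0.] 0.999;
```

{"name": "step_arm", "arguments": {
  "motion": [
    {"slide": [0,0,0.6],"dr": [0,-0.04,0],"jaw": 10},
    {"slide": [0,0,1.2],"dr": [0,-0.07,0],"jaw": 10},
    {"slide": [0,0,1.8],"dr": [0,-0.1,0],"jaw": 10},
    {"slide": [0,0,2.5],"dr": [0,-0.14,0],"jaw": 10},
    {"slide": [0,0,2.5],"dr": [0,-0.14,0],"jaw": 10},
    {"slide": [0,0,2.5],"dr": [0,-0.14,0],"jaw": 10},
    {"slide": [0,0,2.5],"dr": [0,-0.14,0],"jaw": 10},
    {"slide": [0,0,2.5],"dr": [0,-0.14,0],"jaw": 10}
  ]
}}

```text
clock: 23.0
position: [505.9, -52.4, 34.3]
ee_rot: [-0.64, 0.767, 0.019, 0.024]
contact_force: [-0.4, 5.9, 7.0]
gripper_width: 20.4
grasp_force: 60.6
```

```bash
python3 -c "
from h import *
rep();lift()
b=snap(1);a=np.load('ref.npy')
f=lambda i:cv2.resize(i.astype(np.uint8)[176:232,270:342],None,fx=5.5,fy=8,interpolation=cv2.INTER_CUBIC)
cv2.imwrite('pics/ab.png',np.hstack([f(a),f(b)]))"
```

```text
t 23.0 TCP [-174.7   -2.5   34.3] tip under [39.3 -2.1 41.1] ridge-under [-50.   -2.2  35.6] slope 0.061 yawerr 0.002 F [-0.4  5.9  7. ] Tq [1.76 0.16 0.22]
mortar [ 2.   -4.12] 0.982; mortarTop [ 2.   -3.12] 0.997; rear [ 0.62 -0.62] 0.999; chock [ 2.75 -3.62] 0.951; board [0. 0.] 0.999;
```

View pics/ab.png

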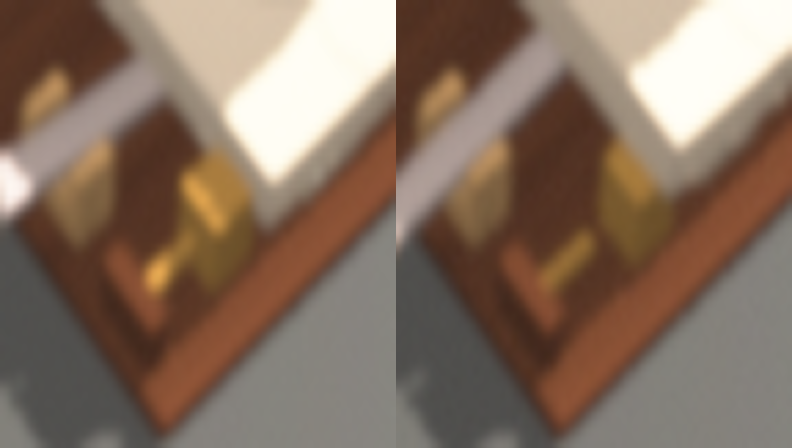

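```bash
python3 -c "
from h import *
a=np.load('ref.npy').astype(np.uint8);b=snap().astype(np.uint8)
for q,m in [((304,201),4),((306,204),4),((307,207),5)]:
    t=cv2.getRectSubPix(a,(2*m+1,)*2,q);r=cv2.getRectSubPix(b,(2*m+17,)*2,q)
    t,r=[cv2.resize(i,None,fx=8,fy=8,interpolation=cv2.INTER_CUBIC) for i in (t,r)]
    _,v,_,l=cv2.minMaxLoc(cv2.matchTemplate(r,t,cv2.TM_CCOEFF_NORMED));print(np.array(l)/8-8,v)
"
```

```text
[ 4.875 -3.   ] 0.9192192554473877
[ 4.875 -3.625] 0.8864068388938904
[ 4.875 -3.5  ] 0.8988736271858215
```

{"name": "step_arm", "arguments": {
  "motion": [
    {"slide": [0,0,-0.6],"dr": [0,0.04,0],"jaw": 10},
    {"slide": [0,0,-1.2],"dr": [0,0.07,0],"jaw": 10},
    {"slide": [0,0,-1.8],"dr": [0,0.1,0],"jaw": 10},
    {"slide": [0,0,-2.5],"dr": [0,0.14,0],"jaw": 10},
    {"slide": [0,0,-3.1],"dr": [0,0.18,0],"jaw": 10},
    {"slide": [0,0,-3.7],"dr": [0,0.22,0],"jaw": 10},
    {"slide": [0,0,-4.4],"dr": [0,0.25,0],"jaw": 10},
    {"slide": [0,0,-5],"dr": [0,0.29,0],"jaw": 10}
  ]
}}

```text
clock: 24.25
position: [504.7, -53.6, 38.3]
ee_rot: [-0.64, 0.768, 0.006, 0.007]
contact_force: [0.5, 1.7, 0.3]
gripper_width: 20.6
grasp_force: 59.8
```

{"name": "step_arm", "arguments": {
  "motion": [
    {"slide": [0,0,-1],"dr": [0,0.06,0],"jaw": 10},
    {"slide": [0,0,-2],"dr": [0,0.12,0],"jaw": 10},
    {"slide": [0,0,-3],"dr": [0,0.18,0],"jaw": 10},
    {"slide": [0,0,-4],"dr": [0,0.24,0],"jaw": 10},
    {"slide": [0,0,-5.5],"dr": [0,0.32,0],"jaw": 10},
    {"slide": [0,0,-7],"dr": [0,0.4,0],"jaw": 10},
    {"slide": [0,0,-8.5],"dr": [0,0.5,0],"jaw": 10},
    {"slide": [0,0,-10],"dr": [0,0.58,0],"jaw": 10}
  ]
}}

```text
clock: 25.25
position: [505.2, -53.2, 48.8]
ee_rot: [-0.64, 0.767, -0.02, -0.024]
contact_force: [-0.6, 2.0, -0.4]
gripper_width: 20.3
grasp_force: 59.8
```

```bash
python3 -c "
from h import *
rep();lift()"
```

```text
t 25.25 TCP [-175.6   -2.    48.8] tip under [37.6 -1.6 29.2] ridge-under [-50.   -1.7  34.6] slope -0.062 yawerr 0.002 F [-0.6  2.  -0.4] Tq [1.02 0.03 0.03]
mortar [ 1.62 -3.38] 0.984; mortarTop [ 1.5 -2.5] 0.997; rear [ 0.5  -0.62] 0.999; chock [ 2.25 -2.88] 0.944; board [0. 0.] 0.999;
```

{"name": "step_arm", "arguments": {
  "motion": [
    {"slide": [0,0,-1.5],"dr": [0,0,0],"jaw": 10},
    {"slide": [4,0,-1.5],"dr": [0,0,0],"jaw": 10},
    {"slide": [10,0,-1.5],"dr": [0,0,0],"jaw": 10},
    {"slide": [18,0,-1.5],"dr": [0,0,0],"jaw": 10},
    {"slide": [28,0,-1.5],"dr": [0,0,0],"jaw": 10},
    {"slide": [40,0,-1.5],"dr": [0,0,0],"jaw": 10},
    {"slide": [52,0,-1.5],"dr": [0,0,0],"jaw": 10},
    {"slide": [65,0,-1.5],"dr": [0,0,0],"jaw": 10}
  ]
}}

```text
clock: 26.35
position: [493.2, -118.1, 54.2]
ee_rot: [-0.64, 0.768, -0.02, -0.024]
contact_force: [0.5, 0.9, -1.9]
gripper_width: 20.4
grasp_force: 59.5
```

```bash
python3 -c "
from h import *
s=rep();lift();print(s['position'],s['joints'].round(2))"
```

```text
t 26.35 TCP [-241.6   -2.    54.2] tip under [-28.4  -1.7  34.7] ridge-under [-50.   -1.7  36. ] slope -0.061 yawerr 0.001 F [ 0.5  0.9 -1.9] Tq [ 0.27 -0.08 -0.02]
mortar [ 1.62 -3.38] 0.985; mortarTop [ 1.5 -2.5] 0.997; rear [ 0.38 -0.75] 0.999; chock [ 2.25 -3.  ] 0.945; board [0. 0.] 0.999; 
[ 493.23141505 -118.12801345   54.19604034] [ 0.12  0.4  -0.54  0.1  -0.66 -0.38]
```

{"name": "step_arm", "arguments": {
  "motion": [
    {"slide": [2,0,-15],"dr": [0,0,0],"jaw": 10},
    {"slide": [4,0,-30],"dr": [0,0,0],"jaw": 10},
    {"slide": [20,0,-30],"dr": [0,-0.1,0],"jaw": 10},
    {"slide": [45,0,-30],"dr": [0,-0.25,0],"jaw": 10},
    {"slide": [70,0,-30],"dr": [0,-0.44,0],"jaw": 10},
    {"slide": [87,0,-30],"dr": [0,-0.44,0],"jaw": 10},
    {"slide": [87,0,-30],"dr": [0,-0.44,0],"jaw": 10},
    {"slide": [87,0,-30],"dr": [0,-0.44,0],"jaw": 10}
  ]
}}

```text
clock: 27.45
position: [478.2, -200.4, 89.2]
ee_rot: [-0.641, 0.768, 0.0, -0.0]
contact_force: [-0.3, -0.1, -3.8]
gripper_width: 20.9
grasp_force: 59.4
```

```bash
python3 -c "
from h import *
s=rep();print(s['position'])"
```

```text
t 27.45 TCP [-325.2   -2.    89.2] tip under [-111.2   -1.7   82.9] ridge-under [-50.   -1.6  82.9] slope -0.0 yawerr 0.002 F [-0.3 -0.1 -3.8] Tq [-0.1   0.02 -0.01]
[ 478.15904202 -200.37784404   89.24634058]
```

Lower to about 7.5 mm TCP height, checking force before release.

{"name": "step_arm", "arguments": {
  "motion": [
    {"slide": [0,0,20],"dr": [0,0,0],"jaw": 10},
    {"slide": [0,0,40],"dr": [0,0,0],"jaw": 10},
    {"slide": [0,0,58],"dr": [0,0,0],"jaw": 10},
    {"slide": [0,0,70],"dr": [0,0,0],"jaw": 10},
    {"slide": [0,0,76],"dr": [0,0,0],"jaw": 10},
    {"slide": [0,0,79],"dr": [0,0,0],"jaw": 10},
    {"slide": [0,0,81],"dr": [0,0,0],"jaw": 10},
    {"slide": [0,0,81],"dr": [0,0,0],"jaw": 10}
  ]
}}

```text
clock: 28.45
position: [478.5, -200.8, 8.7]
ee_rot: [-0.64, 0.768, -0.0, 0.0]
contact_force: [-0.5, 0.4, -4.0]
gripper_width: 20.6
grasp_force: 59.3
```

{"name": "step_arm", "arguments": {
  "motion": [
    {"slide": [0,0,1],"dr": [0,0,0],"jaw": 10},
    {"slide": [0,0,2],"dr": [0,0,0],"jaw": 10},
    {"slide": [0,0,2.5],"dr": [0,0,0],"jaw": 10},
    {"slide": [0,0,2.5],"dr": [0,0,0],"jaw": 30},
    {"slide": [0,0,2.5],"dr": [0,0,0],"jaw": 50},
    {"slide": [0,0,2.5],"dr": [0,0,0],"jaw": 70},
    {"slide": [0,0,2.5],"dr": [0,0,0],"jaw": 85},
    {"slide": [0,0,2.5],"dr": [0,0,0],"jaw": 85}
  ]
}}

```text
clock: 29.45
position: [478.4, -200.8, 6.0]
ee_rot: [-0.64, 0.768, -0.0, 0.0]
contact_force: [-0.1, 0.2, 0.0]
gripper_width: 85.0
grasp_force: 0.0
```

{"name": "step_arm", "arguments": {
  "motion": [
    {"slide": [0,0,-15],"dr": [0,0,0],"jaw": 85},
    {"slide": [0,0,-40],"dr": [0,0,0],"jaw": 85},
    {"slide": [0,0,-70],"dr": [0,0,0],"jaw": 85},
    {"slide": [0,0,-100],"dr": [0,0,0],"jaw": 85},
    {"slide": [0,0,-130],"dr": [0,0,0],"jaw": 85},
    {"slide": [0,0,-150],"dr": [0,0,0],"jaw": 85},
    {"slide": [0,0,-150],"dr": [0,0,0],"jaw": 85},
    {"slide": [0,0,-150],"dr": [0,0,0],"jaw": 85}
  ]
}}

```text
clock: 30.45
position: [477.6, -200.6, 155.5]
ee_rot: [-0.64, 0.768, 0.0, -0.0]
contact_force: [0.2, -0.2, -0.4]
gripper_width: 84.7
grasp_force: 0.0
```

```bash
python3 -c "
from h import *
rep();lift()
cv2.imwrite('pics/end.png',np.vstack([cv2.resize(snap(1).astype(np.uint8)[110:260,150:400],(500,300)),cv2.resize(optics.get_image('wrist'),(500,300))]))"
```

```text
t 30.45 TCP [-325.5   -1.6  155.5] tip under [-111.5   -1.3  149.3] ridge-under [-50.   -1.2 149.3] slope 0.0 yawerr 0.001 F [ 0.2 -0.2 -0.4] Tq [-0.02  0.01  0.02]
mortar [ 1.62 -3.38] 0.985; mortarTop [ 1.5 -2.5] 0.997; rear [ 0.38 -0.62] 0.999; chock [ 2.25 -3.  ] 0.945; board [0. 0.] 0.999;
```

View pics/end.png

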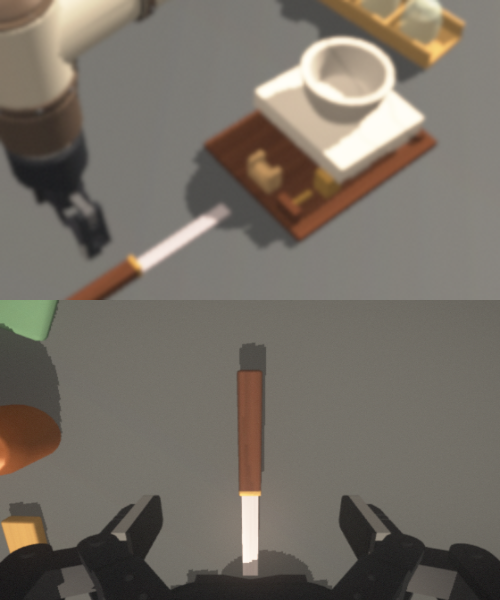

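The picture shows the bar flat on the slate, with its tip at (225,210), clear of the board. The mortar is raised on the chock, which is in under the edge at (328,182).

```bash
python3 -c "
from bench import arm
print(arm.job_done())"
```

```text
the job is handed in; nothing more can be done
None
```

I handed the job in at about 30.5 s: the last pictures show the mortar resting raised on the chock, with the chock under the edge, and the bar flat on the slate clear of the board; the judge's verdict was not shown.

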